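# Empty and dock the tub carrier, load the kimchi tubs over its lip

### The job

The tub carrier has come back with one white empty in it: first lift the empty out over the lip and stand it in a free place in the crate. Then slide the emptied carrier low along the table into the docking bay, so that its edge lifts the drop catch, fully home until the catch falls down behind it. Finally lift every red-lidded tub out of the crate, over the carrier's lip, and stand it on the docked carrier's floor; leave the green-lidded tub and the empty standing in the crate, and the bottle, mug and bowl alone.

Things in the scene. Friction and masses are not known exactly. Their poses are not given: they have to be found in the camera images.
- bay: aluminium docking bay fixed to the table, open towards the robot; origin on the table where the carrier's origin is when fully home, x into the bay (away from the robot), y left. Guides 30 mm high along x, inner faces at y = +/-163 mm, from x = -100 to +55. Back stop 30 mm high, face at x = +43 (2 mm past the home carrier's edge).
- bay_mouth (a point): middle of the bay's mouth on the table, at x = -136 mm in the bay's frame; the guides flare outwards here, x = -136 to -100. A blue hinge post 96 mm tall stands on the left guide at x = -99, y = +169 mm in the bay's frame.
- catch (a joint): yellow drop catch, a 62 mm arm hinged on the bay's post, hanging down and slanting into the bay. 0 rad = dropped, resting on its stop; grows to 1.2 as the tip swings up and inwards. Turns freely, falls by its weight. The left end block of a carrier sliding in lifts it about 0.33 rad; it drops behind once the carrier is within about 10 mm of home and then lets it back 23 mm at most.
- catch_hinge (a point): the catch's hinge line, along the bay's y, 85 mm above the table, x = -99, y = 148 mm in the bay's frame; the catch is 18 mm wide here
- catch_tip (a point): centre of the catch's red tip roller (8 mm diameter, 18 mm long); dropped it is 31 mm up, x = -68, y = 148 mm in the bay's frame
- carrier: loose blue tub carrier, about 0.45 kg, a narrow tray 82 mm (x) by 316 mm (y), same after a half turn; origin at the centre of its underside, z up; starts roughly square to the bay. Floor 4 mm thick. Retaining lips 40 mm high, 6 mm thick along both long sides, 70 mm apart inside. Solid end blocks 25 mm (y), 40 mm high. Each half, y = 6 to 133 mm, takes two tubs, e.g. at y = +/-37 and +/-102.
- carrier_grip (a point): middle of the top edge of the carrier's white upright grip plate, 95 mm above its underside; the plate is 12 mm thick (carrier's y), 60 mm wide (x) and stands on the carrier's floor
- crate: shallow yellow crate fixed to the table, 212 mm (x) by 304 mm (y), walls 35 mm high and 5 mm thick, floor 5 mm thick; origin at the centre of its underside. It has room for six tubs 92 mm apart: x = +/-46 mm, y = -92, 0 and +92 mm. The tubs in it stand near such places, at least one of which is free.
- red_tub1: Red-lidded closed food tub, an upright plain cylinder 56 mm in diameter and 75 mm tall, about 0.22 kg, white body with a red lid 15 mm thick; origin at the centre of its underside, z up along its axis. Three or all of the four red tubs are present; starts in the crate.
- red_tub2: Red-lidded closed food tub, an upright plain cylinder 56 mm in diameter and 75 mm tall, about 0.22 kg, white body with a red lid 15 mm thick; origin at the centre of its underside, z up along its axis. Three or all of the four red tubs are present; starts in the crate.
- red_tub3: Red-lidded closed food tub, an upright plain cylinder 56 mm in diameter and 75 mm tall, about 0.22 kg, white body with a red lid 15 mm thick; origin at the centre of its underside, z up along its axis. Three or all of the four red tubs are present; starts in the crate.
- red_tub4: Red-lidded closed food tub, an upright plain cylinder 56 mm in diameter and 75 mm tall, about 0.22 kg, white body with a red lid 15 mm thick; origin at the centre of its underside, z up along its axis. Three or all of the four red tubs are present; starts in the crate.
- green_tub: Green-lidded closed food tub, an upright plain cylinder 56 mm in diameter and 75 mm tall, about 0.22 kg, white body with a green lid 15 mm thick; origin at the centre of its underside, z up along its axis. Starts in the crate and stays there.
- returned_tub: The returned empty: all-white closed food tub, an upright plain cylinder 56 mm in diameter and 75 mm tall, about 0.22 kg, white body with a white lid 15 mm thick; origin at the centre of its underside, z up along its axis. Starts in the left half of the carrier; the crate has at least one free place for it.
- water_bottle: bystander: clear bottle 62 mm across, 170 mm tall, origin at its foot
- mug: bystander: white mug, 80 mm across, 85 mm tall, with a handle, origin at its foot
- steel_bowl: bystander: steel bowl 120 mm across, 55 mm high, origin at its foot
Mind the look-alikes: they are no part of the job. Leave any blue or purple look-alike of the red_tub4 alone.

How it is judged (in metres and radians):
On the way, in this order (a step that is already met when the one before it is completed fails the run):
1. the white returned tub stands in the crate (x of returned_tub in the frame of crate between -0.105 and 0.105 m and y of returned_tub in the frame of crate between -0.15 and 0.15 m and z of returned_tub in the frame of crate below 0.02 m and angle between returned_tub's own z axis and vertical below 0.2 rad and linear speed of returned_tub below 0.03 m/s), for 0.2 s.
2. the carrier, flat on the table, slides under the catch and holds it up (value of joint catch above 0.2 rad and x of carrier in the frame of bay between -0.12 and 0 m and z of carrier in the frame of bay below 0.015 m), for 0.1 s.
3. the carrier is home with the catch dropped behind it, the red tubs still in the crate (x of carrier in the frame of bay between -0.028 and 0.012 m and y of carrier in the frame of bay between -0.015 and 0.015 m and z of carrier in the frame of bay between -0.01 and 0.008 m and value of joint catch below 0.1 rad and x of red_tub1 in the frame of crate between -0.105 and 0.105 m and y of red_tub1 in the frame of crate between -0.15 and 0.15 m and x of red_tub2 in the frame of crate between -0.105 and 0.105 m and y of red_tub2 in the frame of crate between -0.15 and 0.15 m and x of red_tub3 in the frame of crate between -0.105 and 0.105 m and y of red_tub3 in the frame of crate between -0.15 and 0.15 m and x of red_tub4 in the frame of crate between -0.105 and 0.105 m and y of red_tub4 in the frame of crate between -0.15 and 0.15 m), for 0.3 s.
At the end, for the whole second after the job is handed in: Carrier in the bay within 28 mm of home (the catch's slack), 15 mm sideways, catch down (under 0.1 rad); every red tub present stands upright (0.15 rad) and still on the carrier's floor; the green and the white tub stand still (0.2 rad) on the crate's floor (all of step 1 and x of carrier in the frame of bay between -0.028 and 0.012 m and y of carrier in the frame of bay between -0.015 and 0.015 m and z of carrier in the frame of bay between -0.01 and 0.008 m and value of joint catch below 0.1 rad and x of red_tub1 in the frame of carrier between -0.03 and 0.03 m and y of red_tub1 in the frame of carrier between -0.14 and 0.14 m and z of red_tub1 in the frame of carrier between -0.01 and 0.012 m and angle between each of red_tub1, red_tub2, red_tub3, red_tub4's own z axis and vertical below 0.15 rad and linear speed of each of red_tub1, red_tub2, red_tub3, red_tub4, green_tub below 0.03 m/s and x of red_tub2 in the frame of carrier between -0.03 and 0.03 m and y of red_tub2 in the frame of carrier between -0.14 and 0.14 m and z of red_tub2 in the frame of carrier between -0.01 and 0.012 m and x of red_tub3 in the frame of carrier between -0.03 and 0.03 m and y of red_tub3 in the frame of carrier between -0.14 and 0.14 m and z of red_tub3 in the frame of carrier between -0.01 and 0.012 m and x of red_tub4 in the frame of carrier between -0.03 and 0.03 m and y of red_tub4 in the frame of carrier between -0.14 and 0.14 m and z of red_tub4 in the frame of carrier between -0.01 and 0.012 m and x of green_tub in the frame of crate between -0.105 and 0.105 m and y of green_tub in the frame of crate between -0.15 and 0.15 m and z of green_tub in the frame of crate below 0.02 m and angle between green_tub's own z axis and vertical below 0.2 rad); the robot touches nothing.
It fails at once if a bystander (bottle, mug, bowl) is moved more than 30 mm (distance of any of water_bottle, mug, steel_bowl from where it was at the start of the episode above 0.03 m).
Of red_tub1, red_tub2, red_tub3, red_tub4 only 3 to 4 are there at a start; the rules pass over those that are not, and their reading is None.
At some moment in a run one of red_tub1, red_tub2, red_tub3, red_tub4 may be knocked a few centimetres aside while the robot is not near it.
It also fails if it takes over 210 s, if anything falls off the work surface, if the arm or the gripper's body presses on something with over 40 N, if the wrist force passes 120 N, or if a joint passes its speed limit or range.

### The arm

A 7-joint arm with a two-finger parallel gripper is mounted at the origin on the work surface. World frame = base frame: x ahead of the robot, y to its left, z up, the work surface at z = 0. Lengths are in mm, angles in rad, forces in N, time in s.
With the tool pointing down it reaches from about 400 to 875 mm from the base axis. Payload 4.4 kg.
Tool frame: the origin (TCP) lies at the very end of the fingers, on their centre line; the grasp point (between the pads) lies 19 mm behind it; z points along the fingers, y is the line along which they close (so a half turn about z gives the same grasp; the last joint's range is limited). The gripper opens to 85 mm and grips with 20 to 120 N. Pads are 22 mm wide; open, the fingers measure 114 mm over their backs; the gripper's body (76 mm by 85 mm) begins 54 mm behind the grasp point. The pads swing forward as they close: fully open they stand 13 mm farther back than shut.
Start: joints at [1.161, 0.628, 0.038, 1.517, -0.027, 0.996, -0.02], TCP at [219.122, -611.967, 231.313] pointing down, gripper open.
Joint ranges: [-3.06, 3.06], [-0.37, 2.12], [-1.25, 1.32], [0.18, 2.47], [-1.1, 4.24], [0.23, 1.98], [-2.94, 2.94]. Speed limits (rad/s): [2.57, 2.57, 3.14, 3.14, 3.14, 3.14, 3.14].

### API

Orientations are given as [roll, pitch, yaw] about the fixed x, y, z axes, in that order (R = Rz(yaw) Ry(pitch) Rx(roll)).
In Python, from cell import monitor, viewer, workorder gives the robot as it stands.
- The arm moves only by the tool arm_command, never from a script. Its argument "series" is one flat list of numbers, 5 for each row, row after row: the opening in per cent of the stroke, from 0 (shut) to 100 (fully open), then the shift along the tool's x, y, z in cm, then the turn about the tool's z in degrees. In form: [claw, x, y, z, roll, claw, x, y, z, roll, ...]. A call has exactly 5 rows; each row is the pose to reach, as a shift and turn from the pose commanded when the call began, along the tool's axes at that moment; what a row does not reach only later rows make up. A row lasts 1/12 s, in which the tool goes at most 41.7 mm and 7.16 degrees, less where a joint would pass 70% of its speed; a pose out of reach is approached as far as the arm can. A call with a gripper value outside its range is refused whole. The fingers move at their own pace and stop on an object; the grip force is fixed at half the most. Time passes only in rows, so rows that repeat a pose let the fingers close, or fill a call up. It gives the time, the measured TCP pose, the force, the opening and the grip force at its end, in the units of the state.
- monitor.read_state(): the state, without advancing time (a new reading comes with each control period).
- viewer.get_image(name): name is "scene" or "top"; returns (picture, depth): 400x640x3 uint8, red, green, blue; 400x640 float32, mm along the optical axis (not along the pixel's ray), 0 where there is no reading.
- viewer.camera_model(name): a dict with "mtx" (3x3 intrinsics, pixels), "dist_coeffs" ([k1, k2, p1, p2, k3] as OpenCV has them; the pictures are not rectified), "R" (3x3) and "t" (3): a world point X has camera coordinates R X + t. Camera axes: x right, y down, z forward; pixel columns grow to the right and rows downward; lengths in mm; the calibration is good to about 2 mm. A picture is of the moment at which its call begins. camera_model takes no time and is no camera call.
- workorder.finish_job(): hands the job in; it is judged then, once.
The state is a dict: "clock": time; "qpos": joint angles; "qd": joint speeds; "tau": joint torques, N m; "eef_pos": TCP position; "tool_rot": TCP orientation; "force": force on the tool from outside, world axes, zero at the start; "torque": the same for the moment, N m; "width": finger opening in mm; "gripper_force": force on a finger pad.
Only numpy, scipy, OpenCV 4.12 (cv2) and the standard library are available. Lean on these libraries where they do the work, as an engineer would, in place of code of your own. Each camera call takes 0.05 s, during which the arm holds its last target. There are 200 camera calls.

## Working session

There is one attempt and no reset: what is moved stays moved. The work goes in short steps, Python scripts to look and compute and a tool call to move; the robot and the scene stay as the last step left them, time stands still between calls to the robot, and variables do not carry over. Pictures are saved under pics/ and viewed, at most 14 in all, crops included, and the job is handed in when it is done.

Besides the shell and the picture viewer there is one more tool, called after "Request:" as a command line: name --argument value ..., lists and objects as JSON in quotes. arm_command: Moves the arm, as the interface text tells. Its arguments: {"type":"object","properties":{"series":{"type":"array","items":{"type":"number"}}},"required":["series"]}

```bash
mkdir -p pics; ls; cat > h.py <<'E'
import cv2,numpy as np
from cell import monitor,viewer,workorder
def shot(n,fn=None):
    im,d=viewer.get_image(n); 
    if fn: cv2.imwrite('pics/'+fn,im[...,::-1])
    return im,d,viewer.camera_model(n)
def px2plane(m,uv,z):
    K=np.array(m['mtx']);R=np.array(m['R']);t=np.array(m['t'])
    p=cv2.undistortPoints(np.float64(uv).reshape(-1,1,2),K,np.array(m['dist_coeffs'])).reshape(-1,2)
    r=np.c_[p,np.ones(len(p))]@R; c=-R.T@t
    return c+r*((z-c[2])/r[:,2])[:,None]
def cloud(m,d):
    h,w=d.shape;K=np.array(m['mtx']);R=np.array(m['R']);t=np.array(m['t'])
    uv=np.stack(np.meshgrid(np.arange(w),np.arange(h)),-1).reshape(-1,1,2).astype(float)
    p=cv2.undistortPoints(uv,K,np.array(m['dist_coeffs'])).reshape(-1,2)
    P=np.c_[p,np.ones(len(p))]*d.reshape(-1,1)
    return ((P-t)@R).reshape(h,w,3)
E
python3 - <<'E'
from h import *
for n in('scene','top'):
    im,d,m=shot(n,n+'0.png'); np.savez(n+'0.npz',im=im,d=d); print(n,-np.array(m['R']).T@m['t'],np.round(m['mtx'],0).tolist())
print(monitor.read_state())
E
```

```text
pics
scene [1132.84088214  368.98665521 1011.87194333] [[482.0, 0.0, 315.0], [0.0, 482.0, 198.0], [0.0, 0.0, 1.0]]
top [ 458.27346246   -1.28299505 1177.16480203] [[391.0, 0.0, 319.0], [0.0, 391.0, 204.0], [0.0, 0.0, 1.0]]
{'clock': 0.1, 'qpos': array([ 1.16114985,  0.62924052,  0.03843938,  1.5182821 , -0.02699381,
        0.99631545, -0.02006292]), 'qd': array([-2.71162797e-03, -3.67765654e-03,  1.67939576e-04, -2.20203589e-03,
        8.53906692e-04,  1.03971683e-03,  9.11365260e-05]), 'tau': array([ 2.72633210e-03, -5.64538121e+01,  1.23064578e+00, -1.93974388e+01,
        1.13430523e-02,  5.49499237e-03, -4.36094297e-06]), 'eef_pos': array([ 218.95880708, -611.40276697,  230.48494917]), 'tool_rot': array([-3.13986511e+00,  1.93539144e-05,  3.43790968e-01]), 'force': array([-0.05809454, -0.30472444, -0.44123742]), 'torque': array([0.03062315, 0.01990878, 0.00411674]), 'gripper_force': 0.0, 'width': 85.09883211516798}
```

View pics/top0.png

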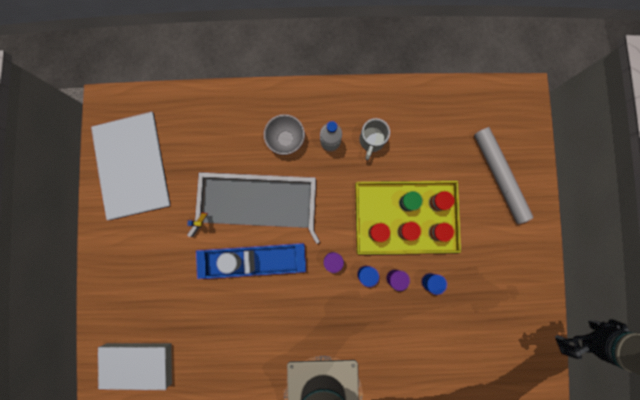

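View pics/scene0.png

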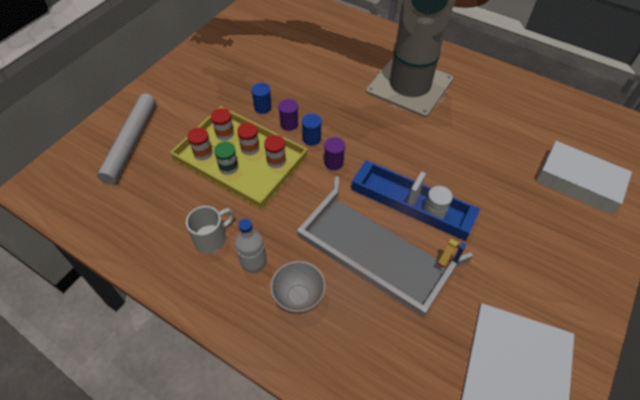

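The top view shows a yellow crate with four red lids at (380,233), (410,232), (443,232) and (443,201), a green lid at (412,201), and a free place near (380,201). The carrier is at (251,262), with the white tub at (227,263) and the grip plate at (248,262). The bay is at (257,200) with its catch at (200,220). The blue and purple look-alikes, at (334,263), (369,276), (399,280) and (435,284), stand outside the crate.

```bash
cat >> h.py <<'E'
def blobs(im,lo,hi,amin=30):
    hsv=cv2.cvtColor(im,cv2.COLOR_RGB2HSV); m=cv2.inRange(hsv,lo,hi)
    if lo[0]==0: m|=cv2.inRange(hsv,(172,)+tuple(lo[1:]),(180,)+tuple(hi[1:]))
    n,l,s,c=cv2.connectedComponentsWithStats(m)
    return [(c[i],s[i,4],l==i) for i in range(1,n) if s[i,4]>amin]
RED=((0,150,90),(8,255,255));GREEN=((45,100,50),(85,255,255));BLUE=((105,150,50),(125,255,255));YEL=((22,120,90),(34,255,255))
def rect(pts): return cv2.minAreaRect(np.float32(pts))
E
python3 - <<'E'
from h import *
for n in('top','scene'):
    z=np.load(n+'0.npz');im,d=z['im'],z['d'];m=viewer.camera_model(n);P=cloud(m,d)
    print('==',n)
    for nm,c in(('red',RED),('green',GREEN),('blue',BLUE),('yel',YEL)):
        for ce,a,mk in blobs(im,*c):
            q=P[mk&(d>0)]; zm=np.percentile(q[:,2],80) 
            print(nm,ce.round(),a,'ray80',px2plane(m,ce,80)[0,:2].round(1),'z80 %.1f'%zm,'med',np.median(q,0).round(1))
            if a>500: # big: outline of pts near top
                t=q[(q[:,2]>zm-8)&(q[:,2]<zm+8)]; print('   rect',rect(t[:,:2]))
    # bay cloud
    k=(P[...,2]>22)&(P[...,2]<36)&(d>0)&(P[...,0]>400)&(P[...,0]<640)&(P[...,1]>-10)&(P[...,1]<420)
    hsv=cv2.cvtColor(im,cv2.COLOR_RGB2HSV); k&=(hsv[...,1]<60)
    q=P[k]; print('bay pts',len(q),rect(q[:,:2]) if len(q)>5 else '')
    k=(P[...,2]>60)&(P[...,2]<110)&(d>0)&(P[...,0]>200)&(P[...,0]<420)&(P[...,1]>50)&(P[...,1]<420)
    lab=cv2.connectedComponentsWithStats(k.astype('uint8'))
    for i in range(1,lab[0]):
        q=P[lab[1]==i]
        if len(q)>15: print('white',lab[3][i].round(),len(q),q.mean(0).round(1),q.min(0).round(),q.max(0).round())
E
```

```text
== top
red [444. 200.] 277 ray80 [ 558.7 -357.8] z80 81.7 med [ 559.1 -357.3   79.6]
red [410. 231.] 276 ray80 [ 474.9 -257.5] z80 81.3 med [ 474.7 -257.2   79.5]
red [443. 232.] 271 ray80 [ 469.8 -351.9] z80 81.5 med [ 469.5 -352.2   79.8]
red [380. 232.] 283 ray80 [ 473.1 -170.7] z80 80.9 med [ 473.6 -170.1   79.4]
green [412. 201.] 282 ray80 [ 560.4 -266.3] z80 81.5 med [ 561.3 -266.1   79.6]
blue [332. 127.] 73 ray80 [780.1 -44.7] z80 171.6 med [753.7 -42.  169.9]
blue [257. 260.] 2134 ray80 [403.3 175.4] z80 39.0 med [400.4 162.1   5.4]
   rect ((400.1355285644531, 200.31358337402344), (78.52018737792969, 312.3561706542969), 2.52899169921875)
blue [368. 276.] 304 ray80 [ 353.2 -134. ] z80 76.4 med [ 352.6 -134.6   74.5]
blue [434. 283.] 347 ray80 [ 326.5 -318.9] z80 76.4 med [ 326.1 -320.4   74.3]
yel [403. 217.] 5547 ray80 [ 515.4 -238. ] z80 8.9 med [ 521.6 -240.2    5.3]
   rect ((518.265869140625, -269.49591064453125), (316.4859313964844, 221.22958374023438), 89.25562286376953)
yel [198. 223.] 35 ray80 [512.5 342. ] z80 91.6 med [511.5 339.6  89.7]
bay pts 604 ((520.09967041
[... 1372 characters left out ...]
16.5 -343.5   30.7]
yel [204. 122.] 41 ray80 [ 517.6 -374.4] z80 33.0 med [ 482.  -413.    30.8]
yel [243. 166.] 3790 ray80 [ 586.2 -192.3] z80 23.7 med [ 554.6 -219.7    4.9]
   rect ((519.6414794921875, -263.552001953125), (305.9071350097656, 214.89886474609375), 89.05952453613281)
yel [265. 129.] 69 ray80 [ 453.5 -220.5] z80 33.6 med [ 416.9 -253.    30. ]
yel [453. 242.] 36 ray80 [508.1 338.6] z80 92.0 med [515.6 339.1  90.4]
bay pts 821 ((520.3822021484375, 194.02816772460938), (238.90127563476562, 386.7070007324219), 0.03101014532148838)
white [419. 180.] 96 [395.9 200.3  89.4] [370. 192.  61.] [420. 207.  98.]
white [440. 195.] 328 [399.6 259.8  77.2] [369. 231.  61.] [420. 286.  83.]
```

```bash
python3 - <<'E'
import cv2
a=cv2.imread('pics/top0.png')[150:300,175:335];cv2.imwrite('pics/c1.png',cv2.resize(a,None,fx=5,fy=4,interpolation=2)[:600,:800])
a=cv2.imread('pics/scene0.png')[150:310,290:490];cv2.imwrite('pics/c2.png',cv2.resize(a,None,fx=3.7,fy=3.7,interpolation=2))
E
```

```text
(no output)
```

View pics/c1.png

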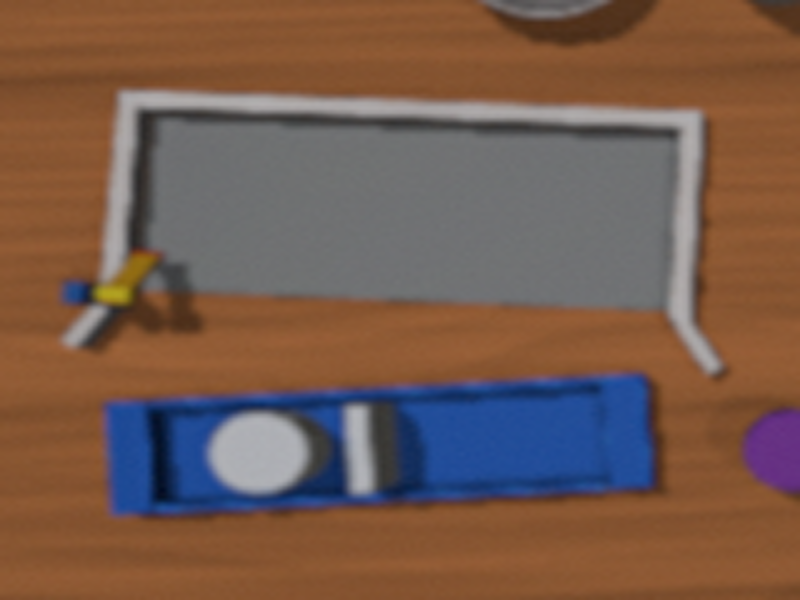

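Every red-lidded tub is inside the crate, and all the blue and purple ones stand outside it. The crop shows the carrier turned slightly one way, about +3°, and the bay slightly the other way, about -2°. I'll fit both precisely.

```bash
cat >> h.py <<'E'
def fitbay():
    """bay yaw, pose from guide/stop tops (z=30) in top view"""
    z=np.load('top0.npz');im=z['im'];m=viewer.camera_model('top')
    hsv=cv2.cvtColor(im,cv2.COLOR_RGB2HSV); k=(hsv[...,1]<60)&(hsv[...,2]>135)
    v,u=np.nonzero(k); Q=px2plane(m,np.c_[u,v],30)[:,:2]
    return Q
def white(im,m,zt,box):
    hsv=cv2.cvtColor(im,cv2.COLOR_RGB2HSV); k=(hsv[...,1]<60)&(hsv[...,2]>130)
    v,u=np.nonzero(k); Q=px2plane(m,np.c_[u,v],zt)[:,:2]
    return Q[(Q[:,0]>box[0])&(Q[:,0]<box[1])&(Q[:,1]>box[2])&(Q[:,1]<box[3])]
E
python3 - <<'E'
from h import *
Q=fitbay()
def sel(a,b,c,e): return Q[(Q[:,0]>a)&(Q[:,0]<b)&(Q[:,1]>c)&(Q[:,1]<e)]
L=sel(520,625,330,400);Rr=sel(490,605,0,40);B=sel(580,660,60,320)
for n,q in(('L',L),('R',Rr),('B',B)):
    f=cv2.fitLine(np.float32(q),cv2.DIST_HUBER,0,.01,.01).ravel(); a=np.degrees(np.arctan2(f[1],f[0]));
    nrm=np.array([-f[1],f[0]]);w=(q-f[2:])@nrm
    print(n,len(q),'ang %.2f'%a,f[2:].round(1),'extent across',np.percentile(w,[2,98]).round(1), q.min(0).round(),q.max(0).round())
z=np.load('top0.npz');im,d=z['im'],z['d'];m=viewer.camera_model('top')
W=white(im,m,95,(350,440,190,215));print('plate',rect(W),W.mean(0))
W=white(im,m,79,(350,440,225,300));print('tub',cv2.minEnclosingCircle(np.float32(W)),W.mean(0))
b=max(blobs(im,*BLUE),key=lambda t:t[1])[2];v,u=np.nonzero(b);print('carrier',rect(px2plane(m,np.c_[u,v],40)[:,:2]))
hsv=cv2.cvtColor(im,cv2.COLOR_RGB2HSV);b=max(blobs(im,*YEL),key=lambda t:t[1])[2];v,u=np.nonzero(b);print('crate',rect(px2plane(m,np.c_[u,v],35)[:,:2]))
E
```

```text
L 123 ang -4.49 [576.1 356.5] extent across [-5.6  5.3] [526. 347.] [625. 365.]
R 149 ang -4.14 [547.1  19.9] extent across [-5.3  5.4] [492.  11.] [604.  28.]
B 334 ang 85.99 [648.6 186.5] extent across [-5.8  5.5] [635.  60.] [660. 317.]
plate ((400.73223876953125, 201.58140563964844), (60.34783172607422, 13.012516975402832), 3.385664463043213) [400.49878815 201.69756024]
tub ((399.46240234375, 260.3512878417969), 28.341163635253906) [398.98798616 261.30207447]
carrier ((400.07037353515625, 200.0820770263672), (78.5560302734375, 312.2950134277344), 2.5520572662353516)
crate ((516.3262939453125, -262.24713134765625), (306.7337341308594, 215.14915466308594), 89.10648345947266)
```

Request:
arm_command --series '[100,2.7,-2.9,0,-7,100,5.5,-5.8,0,-14,100,8.2,-8.6,0,-21,100,11,-11.5,0,-28,100,13.7,-14.4,0,-35]'

```text
clock: 0.52
eef_pos: [300.0, -428.2, 231.1]
tool_rot: [-3.141, -0.0, 0.961]
force: [1.1, -0.1, 0.4]
width: 85.7
gripper_force: 0.0
```

Request:
arm_command --series '[85,3.8,0.25,0,-7,85,7.7,0.5,0,-14,85,11.5,0.75,0,-21,85,15.3,1.0,0,-28,85,19.2,1.2,0,-35]'

```text
clock: 0.93
eef_pos: [420.9, -279.1, 231.3]
tool_rot: [-3.141, 0.0, 1.571]
force: [1.0, -0.7, -0.4]
width: 72.5
gripper_force: 0.0
```

Request:
arm_command --series '[85,4,0.6,0,0,85,8,1.2,0,0,85,12,1.8,0,0,85,16,2.4,0,0,85,20,3,0,0]'

```text
clock: 1.35
eef_pos: [451.1, -78.8, 231.2]
tool_rot: [-3.141, 0.0, 1.565]
force: [0.4, 0.6, -0.7]
width: 72.5
gripper_force: 0.0
```

Request:
arm_command --series '[85,4,0,0,0,85,8,0,0,0,85,12,0,0,0,85,16,0,0,0,85,20,0,0,0]'

```text
clock: 1.77
eef_pos: [451.9, 121.1, 231.2]
tool_rot: [-3.141, 0.0, 1.565]
force: [1.0, -0.2, 0.8]
width: 72.5
gripper_force: 0.0
```

Request:
arm_command --series '[85,2.8,-1.0,2.0,0,85,5.6,-2.1,4,0,85,8.3,-3.1,6,0,85,11.1,-4.2,8,0,85,13.9,-5.2,10,0]'

```text
clock: 2.18
eef_pos: [400.3, 259.6, 130.2]
tool_rot: [-3.141, 0.0, 1.565]
force: [0.7, 0.9, -0.9]
width: 72.5
gripper_force: 0.0
```

Request:
arm_command --series '[85,0,0,2.5,0,85,0,0,5,0,85,0,0,7.2,0,85,0,0,8.5,0,85,0,0,8.5,0]'

```text
clock: 2.6
eef_pos: [399.4, 257.6, 43.8]
tool_rot: [-3.137, 0.003, 1.566]
force: [-0.1, -0.7, -0.3]
width: 72.4
gripper_force: 0.0
```

Request:
arm_command --series '[40,0,0,0,0,40,0,0,0,0,40,0,0,0,0,40,0,0,0,0,40,0,0,0,0]'

```text
clock: 3.02
eef_pos: [401.7, 258.8, 47.0]
tool_rot: [3.14, -0.001, 1.565]
force: [0.4, -0.6, -1.6]
width: 54.5
gripper_force: 63.4
```

Request:
arm_command --series '[40,0,0,-2.5,0,40,0,0,-5.5,0,40,0,0,-8.5,0,40,0,0,-11.5,0,40,-2,0.5,-12.5,0]'

```text
clock: 3.43
eef_pos: [407.2, 244.1, 175.7]
tool_rot: [3.135, -0.008, 1.571]
force: [0.6, 0.5, -1.8]
width: 54.5
gripper_force: 64.4
```

Request:
arm_command --series '[40,-3.9,1,0,0,40,-7.8,2,0,0,40,-11.7,3,0,0,40,-15.6,4,0,0,40,-19.5,5,0,0]'

```text
clock: 3.85
eef_pos: [455.1, 41.2, 171.8]
tool_rot: [3.141, 0.0, 1.566]
force: [1.4, 1.2, -1.1]
width: 54.2
gripper_force: 64.3
```

Request:
arm_command --series '[40,-3.9,1,0,0,40,-7.8,2,0,0,40,-11.7,3,0,0,40,-15.6,4,0,0,40,-19.5,5,0,0]'

```text
clock: 4.27
eef_pos: [503.8, -154.2, 171.7]
tool_rot: [3.141, 0.0, 1.565]
force: [1.5, 0.4, -2.0]
width: 54.5
gripper_force: 64.3
```

Request:
arm_command --series '[40,-0.9,3,0,0,40,-1.75,5.9,0,0,40,-1.75,5.9,2.5,0,40,-1.75,5.9,5,0,40,-1.75,5.9,8,0]'

```text
clock: 4.68
eef_pos: [564.0, -170.4, 91.5]
tool_rot: [3.139, 0.001, 1.564]
force: [0.6, -1.3, -2.2]
width: 54.1
gripper_force: 64.6
```

Request:
arm_command --series '[40,0,0,2.2,0,40,0,0,3.5,0,40,0,0,4.3,0,40,0,0,4.3,0,40,0,0,4.3,0]'

```text
clock: 5.1
eef_pos: [563.2, -169.8, 48.7]
tool_rot: [3.141, 0.0, 1.565]
force: [0.1, 0.2, -1.9]
width: 54.4
gripper_force: 66.3
```

Request:
arm_command --series '[40,0,0,0.1,0,85,0,0,0.1,0,85,0,0,0.1,0,85,0,0,0.1,0,85,0,0,0.1,0]'

```text
clock: 5.52
eef_pos: [563.2, -169.8, 47.7]
tool_rot: [3.141, 0.0, 1.566]
force: [0.6, -0.5, -1.2]
width: 72.7
gripper_force: 0.0
```

Request:
arm_command --series '[85,0,0,-3,0,85,0,0,-6,0,85,0,0,-9,0,85,0,0,-12,0,85,2,-1,-14,0]'

```text
clock: 5.93
eef_pos: [555.5, -154.2, 190.3]
tool_rot: [3.136, 0.004, 1.56]
force: [0.7, -0.6, 0.5]
width: 72.4
gripper_force: 0.0
```

Request:
arm_command --series '[85,3.9,-1,0,-7,85,7.8,-2,0,-14,85,11.7,-3,0,-21,85,15.6,-4,0,-28,85,19.5,-5,0,-35]'

```text
clock: 6.35
eef_pos: [503.4, 47.1, 187.8]
tool_rot: [3.141, 0.001, 2.182]
force: [0.1, -0.5, -0.2]
width: 72.2
gripper_force: 0.0
```

```bash
cat >> h.py <<'E'
def survey(im,m):
    r=[px2plane(m,c,80)[0,:2].round(1).tolist() for c,a,k in blobs(im,*RED,amin=60)]
    g=[px2plane(m,c,80)[0,:2].round(1).tolist() for c,a,k in blobs(im,*GREEN,amin=60)]
    print('red',r,'green',g)
E
python3 - <<'E'
from h import *
im,d,m=shot('top','top1.png');survey(im,m)
W=white(im,m,95,(340,460,175,225));print('plate',rect(W),W.mean(0),len(W))
W=white(im,m,80,(520,610,-215,-130));print('tub',cv2.minEnclosingCircle(np.float32(W)),W.mean(0))
b=max(blobs(im,*BLUE),key=lambda t:t[1]);print(b[1]);v,u=np.nonzero(b[2]);print('carrier',rect(px2plane(m,np.c_[u,v],40)[:,:2]))
E
```

```text
red [[558.7, -357.8], [474.9, -257.5], [469.8, -351.9], [473.0, -170.6]] green [[560.4, -266.3]]
plate ((401.8921813964844, 201.2833709716797), (58.08715057373047, 12.095237731933594), 3.7249908447265625) [401.12660337 201.45030178] 95
tub ((560.8622436523438, -165.4579620361328), 28.362226486206055) [ 561.57942092 -166.29177974]
2005
carrier ((398.9940185546875, 223.15135192871094), (78.47821807861328, 266.39251708984375), 2.480576753616333)
```

View pics/top1.png

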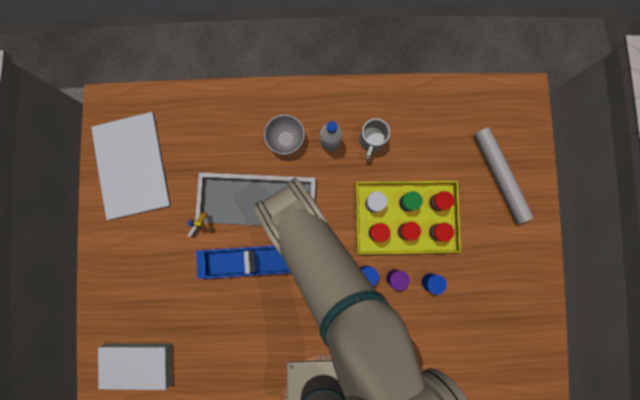

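The white tub now stands in the crate at (377,202), and the carrier is untouched with its plate at (248,262). Next I grip the plate.

Request:
arm_command --series '[85,3.7,0.1,0.6,-7,85,7.4,0.2,1.2,-14,85,11.1,0.3,1.8,-21,85,14.8,0.4,2.4,-28,85,18.5,0.4,3,-35]'

```text
clock: 6.82
eef_pos: [401.4, 201.1, 157.4]
tool_rot: [3.141, 0.001, 2.792]
force: [0.7, 0.2, -0.2]
width: 72.7
gripper_force: 0.0
```

Request:
arm_command --series '[85,0,0,0,-7,85,0,0,0,-14,85,0,0,0,-21,85,0,0,1,-23,85,0,0,1.5,-23]'

```text
clock: 7.23
eef_pos: [402.2, 199.7, 141.9]
tool_rot: [3.142, -0.0, -3.095]
force: [0.2, -0.5, -0.1]
width: 72.5
gripper_force: 0.0
```

Request:
arm_command --series '[85,0.1,0.15,2.5,0,85,0.1,0.15,5,0,85,0.1,0.15,7.5,0,85,0.1,0.15,8.6,0,85,0.1,0.15,8.6,0]'

```text
clock: 7.65
eef_pos: [399.8, 200.4, 54.4]
tool_rot: [-3.139, -0.003, -3.096]
force: [0.6, 0.0, 1.1]
width: 72.9
gripper_force: 0.0
```

Request:
arm_command --series '[0,0,0,0,0,0,0,0,0,0,0,0,0,0,0,0,0,0,0,0,0,0,0,0,0]'

```text
clock: 8.07
eef_pos: [401.5, 201.6, 57.0]
tool_rot: [3.141, 0.001, -3.095]
force: [0.1, 2.3, 7.1]
width: 11.9
gripper_force: 7.7
```

Request:
arm_command --series '[0,0,0,0,0,0,0,0,0,0,0,0,0,0,0,0,0,0,0,0,0,0,0,0,0]'

```text
clock: 8.48
eef_pos: [401.5, 201.6, 57.1]
tool_rot: [3.141, 0.002, -3.095]
force: [0.1, -0.7, 6.7]
width: 11.5
gripper_force: 59.7
```

Request:
arm_command --series '[0,0,0,-0.05,1.4,0,0,-0.05,-0.1,2.7,0,0,-0.1,-0.1,4.1,0,0,-0.18,-0.1,5.4,0,0,-0.18,-0.1,6.8]'

```text
clock: 8.9
eef_pos: [401.0, 199.4, 57.2]
tool_rot: [-3.141, -0.0, 3.068]
force: [0.3, -0.1, -3.8]
width: 11.5
gripper_force: 58.5
```

```bash
python3 - <<'E'
from h import *
im,d,m=shot('top','top2.png');survey(im,m)
bl=[b for b in blobs(im,*BLUE,amin=100)]
for b in bl:
    v,u=np.nonzero(b[2]);Q=px2plane(m,np.c_[u,v],40)[:,:2];print(b[0].round(),b[1],rect(Q))
s=monitor.read_state();print(s['eef_pos'].round(1),s['tool_rot'].round(3),s['force'].round(1))
cv2.imwrite('pics/c3.png',cv2.resize(im[150:300,175:335,::-1],None,fx=4,fy=4,interpolation=2))
E
```

```text
red [[558.7, -357.9], [474.9, -257.5], [469.8, -351.9], [473.0, -170.6]] green [[560.4, -266.3]]
[274. 256.] 919 ((415.7074279785156, 196.51564025878906), (312.7086486816406, 62.56318664550781), 82.80424499511719)
[368. 276.] 304 ((348.82769775390625, -138.93528747558594), (57.79300308227539, 51.53215789794922), 88.3475341796875)
[434. 283.] 345 ((319.9794006347656, -329.861572265625), (64.50894165039062, 51.702274322509766), 87.99916076660156)
[400.9 199.5  57.2] [-3.141 -0.     3.066] [-0.4 -0.5 -4.5]
```

View pics/c3.png

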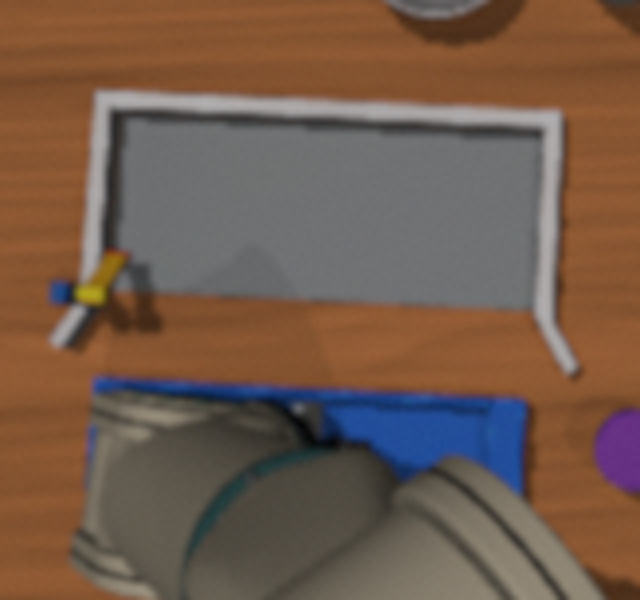

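```bash
python3 - <<'E'
from h import *
im=cv2.imread('pics/top2.png')[...,::-1].copy();m=viewer.camera_model('top')
b=max(blobs(im,*BLUE),key=lambda t:t[1])[2]
def ed(mask,us,z,last=False):
    p=[(u,(np.nonzero(mask[:,u])[0].min())) for u in us if mask[:,u].any()]
    Q=px2plane(m,p,z)[:,:2];f=cv2.fitLine(np.float32(Q),cv2.DIST_HUBER,0,.01,.01).ravel();return f
f=ed(b,range(205,302),40);print('front edge z40: yaw',np.degrees(np.arctan2(-f[0],f[1])) if f[1]>0 else np.degrees(np.arctan2(f[0],-f[1])),f[2:])
hsv=cv2.cvtColor(im,cv2.COLOR_RGB2HSV);k=(hsv[...,1]<60)&(hsv[...,2]>135);k[:165]=0;k[190:]=0
f=ed(k,range(210,308),30);print('stop outer edge: yaw',np.degrees(np.arctan2(-f[0],f[1])) if f[1]>0 else np.degrees(np.arctan2(f[0],-f[1])),f[2:])
v,u=np.nonzero(b);Q=px2plane(m,np.c_[u,v],40)[:,:2];print('right end y at x~',[ (x,Q[(abs(Q[:,0]-x)<4)][:,1].min().round(1)) for x in(380,400,420,430)],'left',[ (x,Q[(abs(Q[:,0]-x)<4)][:,1].max().round(1)) for x in(380,400,420,430)])
E
```

```text
front edge z40: yaw -4.0118666 [437.39722 191.35374]
stop outer edge: yaw -4.2097435 [652.43005 174.76836]
right end y at x~ [(380, np.float64(44.9)), (400, np.float64(41.6)), (420, np.float64(41.1)), (430, np.float64(46.8))] left [(380, np.float64(131.7)), (400, np.float64(163.2)), (420, np.float64(183.3)), (430, np.float64(218.1))]
```

Request:
arm_command --series '[0,-1.8,0,0.05,0,0,-3.6,0,0.05,0,0,-5.4,0,0.05,0,0,-7.2,0,0.05,0,0,-9,0,0.05,0]'

```text
clock: 9.37
eef_pos: [488.0, 193.8, 57.5]
tool_rot: [-3.141, -0.005, 3.071]
force: [-9.3, 1.1, 10.3]
width: 11.3
gripper_force: 61.0
```

Request:
arm_command --series '[0,-1.6,0,0,0,0,-3.2,0,0,0,0,-4.8,0,0,0,0,-6.4,0,0,0,0,-8,0,0,0]'

```text
clock: 9.78
eef_pos: [567.1, 188.6, 57.4]
tool_rot: [-3.141, -0.006, 3.071]
force: [-9.7, 1.0, 9.1]
width: 11.3
gripper_force: 60.8
```

Request:
arm_command --series '[0,-0.8,0,0,0,0,-1.6,0,0,0,0,-2.4,0,0,0,0,-2.9,0,0,0,0,-2.9,0,0,0]'

```text
clock: 10.2
eef_pos: [597.4, 186.4, 57.3]
tool_rot: [-3.142, -0.004, 3.07]
force: [-5.8, 0.5, 7.5]
width: 11.0
gripper_force: 60.5
```

```bash
python3 - <<'E'
from h import *
s=monitor.read_state();print(s['eef_pos'].round(1),s['tool_rot'].round(3),s['force'].round(1))
im,d,m=shot('scene');cv2.imwrite('pics/c4.png',cv2.resize(im[150:310,290:490,::-1],None,fx=3.7,fy=3.7,interpolation=2))
E
```

```text
[597.4 186.4  57.3] [-3.142 -0.004  3.07 ] [-5.8  0.5  7.5]
```

View pics/c4.png

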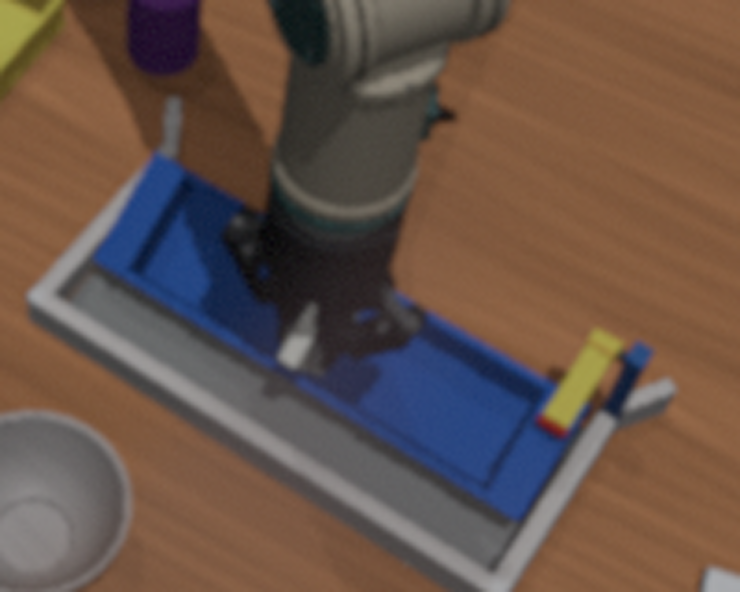

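```bash
cat >> h.py <<'E'
O=np.array([599.4,185.5]);A=np.radians(-4.1);EX=np.array([np.cos(A),np.sin(A)]);EY=np.array([-np.sin(A),np.cos(A)])
def bayf(P): return np.stack([(P[...,:2]-O)@EX,(P[...,:2]-O)@EY,P[...,2]],-1)
E
python3 - <<'E'
from h import *
for n in('scene','top'):
    im,d,m=shot(n,n+'3.png');P=bayf(cloud(m,d));hsv=cv2.cvtColor(im,cv2.COLOR_RGB2HSV)
    bl=cv2.inRange(hsv,*BLUE)>0
    k=bl&(abs(P[...,1])<170)&(abs(P[...,0])<160)&(P[...,2]>33)&(P[...,2]<47)
    q=P[k];print(n,len(q),'blue rim bay x',np.percentile(q[:,0],[1,99]).round(1),'y',np.percentile(q[:,1],[1,99]).round(1))
    for a,b in((-158,-135),(-120,-60),(60,120),(135,158)):
        s=q[(q[:,1]>a)&(q[:,1]<b)]; print('  y',a,b,len(s),np.percentile(s[:,0],[2,98]).round(1) if len(s) else '', s[:,2].mean().round(1) if len(s) else '')
    k=(hsv[...,1]<60)&(hsv[...,2]>125)&(abs(P[...,1])<100)&(P[...,0]>20)&(P[...,0]<80)&(P[...,2]>22)&(P[...,2]<36);q=P[k];print('  stop x',np.percentile(q[:,0],[2,98]).round(1))
    k=(cv2.inRange(hsv,*RED)>0)&(abs(P[...,1]-150)<40)&(P[...,0]<0)&(P[...,0]>-120);print('  tip',P[k].mean(0).round(1),k.sum())
E
```

```text
scene 718 blue rim bay x [-75.5   8.5] y [-154.3  156.3]
  y -158 -135 88 [-47.7   7.4] 40.3
  y -120 -60 99 [-74.3   8.6] 36.5
  y 60 120 216 [-74.8   7.3] 37.1
  y 135 158 118 [-20.5   7. ] 40.0
  stop x [44.8 56.1]
  tip [-34.  147.4  77.1] 6
top 79 blue rim bay x [-81.9   4.4] y [  0.3 155. ]
  y -158 -135 0  
  y -120 -60 0  
  y 60 120 8 [-81.6 -78.7] 44.8
  y 135 158 44 [-17.7   4.4] 41.0
  stop x [43.  52.3]
  tip [nan nan nan] 0<stdin>:10: RuntimeWarning: Mean of empty slice.
  ret = um.true_divide(
```

```bash
python3 - <<'E'
from h import *
im=cv2.imread('pics/scene3.png')[...,::-1].copy();m=viewer.camera_model('scene')
d=shot('scene')[1];P=bayf(cloud(m,d));hsv=cv2.cvtColor(im,cv2.COLOR_RGB2HSV)
k=(hsv[...,1]<60)&(hsv[...,2]>110)&(abs(P[...,1])<25)&(P[...,0]>-80)&(P[...,0]<30)&(P[...,2]>20)&(P[...,2]<100)
q=P[k];print('plate',len(q),q.min(0).round(1),q.max(0).round(1),np.median(q,0).round(1))
k=(P[...,2]>50)&(P[...,2]<110)&(abs(P[...,1])<80)&(abs(P[...,0])<80)&(hsv[...,2]<110);q=P[k];print('fingers',len(q),np.percentile(q,[2,50,98],axis=0).round(1).tolist())
print(bayf(monitor.read_state()['eef_pos']).round(1))
b=[c for c,a,kk in blobs(im,*RED,amin=3) if c[0]>400];print(b,[bayf(px2plane(m,c,45))[0].round(1) for c in b])
cv2.imwrite('pics/c5.png',cv2.resize(im[190:270,350:480,::-1],None,fx=6,fy=6,interpolation=2))
E
```

```text
plate 51 [ -4.  -14.6  24.7] [26.1  6.4 96.7] [19.1  0.5 90.8]
fingers 241 [[-62.2, -37.8, 62.6], [6.0, 5.6, 97.5], [13.4, 55.0, 109.8]]
[-2.2  0.8 57.3]
[array([438.63636364, 265.        ])] [array([-52.3, 144. ,  45. ])]
```

View pics/c5.png

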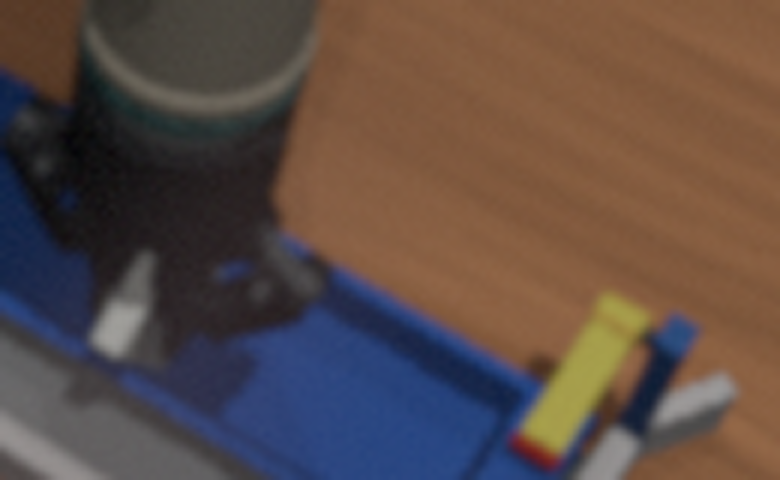

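```bash
python3 - <<'E'
from h import *
im=cv2.imread('pics/scene3.png')[...,::-1].copy();m=viewer.camera_model('scene')
d=shot('scene')[1];P=bayf(cloud(m,d))
for u in(369,410):
  print(u)
  for v in range(234 if u==369 else 258,274 if u==369 else 294,2): print(v,im[v,u],P[v,u].round(0))
E
```

```text
369
234 [32 26 29] [  9. -10. 109.]
236 [44 39 41] [ 12.  -8. 107.]
238 [71 68 69] [ 7. -9. 91.]
240 [121 119 116] [14. -5. 95.]
242 [155 154 150] [17. -3. 93.]
244 [157 156 152] [19. -1. 89.]
246 [157 155 152] [23.  1. 89.]
248 [137 136 134] [26.  4. 87.]
250 [64 63 77] [ 3. -5. 35.]
252 [51 52 78] [ 9. -2. 37.]
254 [64 61 72] [-6. -8.  1.]
256 [72 67 68] [-1. -5.  0.]
258 [87 86 86] [ 519.  221. 1012.]
260 [97 95 96] [ 6.  0. -4.]
262 [98 96 96] [14.  5.  4.]
264 [97 94 95] [16.  7. -0.]
266 [99 96 97] [19.  9. -3.]
268 [98 96 97] [24. 12. -2.]
270 [110 106 107] [30. 16.  1.]
272 [136 132 131] [49. 25. 32.]
410
258 [ 43  72 129] [-41.  80.  24.]
260 [ 43  71 129] [-39.  82.  19.]
262 [ 45  72 131] [ 519.  221. 1012.]
264 [ 42  71 130] [-32.  87.  16.]
266 [ 41  70 128] [-28.  89.  15.]
268 [ 41  70 129] [-24.  92.  14.]
270 [ 41  71 130] [-23.  94.   9.]
272 [ 43  71 129] [-18.  96.   8.]
274 [ 40  64 117] [-15.  98.   5.]
276 [ 40  64 117] [  6. 105.  37.]
278 [ 48  63 106] [ 10. 107.  37.]
280 [60 58 65] [ -6. 105.  -1.]
282 [68 66 67] [ -2. 108.  -2.]
284 [91 91 92] [  3. 110.  -1.]
286 [100 100 100] [  8. 113.  -0.]
288 [97 97 97] [ 13. 116.   1.]
290 [99 98 99] [ 17. 118.   1.]
292 [99 98 99] [ 22. 121.   1.]
```

The carrier has pitched nose-down about the pads: the floor slopes about 33° and the rear is up. It did not slide in flat. I'll release it so it falls flat, then push it home low against its rear lip with the fingers shut.

Request:
arm_command --series '[10,0,0,0,0,14,0,0,0,0,18,0,0,0,0,25,0,0,0,0,60,0,0,0,0]'

```text
clock: 10.87
eef_pos: [600.2, 184.9, 56.8]
tool_rot: [-3.141, 0.001, 3.069]
force: [-0.5, 0.2, 0.0]
width: 32.0
gripper_force: 0.0
```

Request:
arm_command --series '[80,0,0,0,0,80,0,0,0,0,80,0,0,-3,0,80,0,0,-6,0,80,0,0,-10,0]'

```text
clock: 11.28
eef_pos: [598.2, 184.5, 155.8]
tool_rot: [-3.14, -0.004, 3.07]
force: [1.5, 0.4, 0.3]
width: 68.5
gripper_force: 0.0
```

```bash
cat >> h.py <<'E'
def carrier(v=True):
    im,d,m=shot('scene');P=bayf(cloud(m,d));hsv=cv2.cvtColor(im,cv2.COLOR_RGB2HSV)
    k=(cv2.inRange(hsv,*BLUE)>0)&(abs(P[...,1])<170)&(abs(P[...,0])<170)&(P[...,2]<60)
    q=P[k]; r=q[abs(q[:,2]-38)<7]
    print('rim x',np.percentile(r[:,0],[1,99]).round(1),'y',np.percentile(r[:,1],[1,99]).round(1),rect(r[:,:2]))
    f=q[(abs(q[:,2]-38)>20)&(abs(q[:,1])<125)];print('floor z mean',f[:,2].mean().round(1),'slope',np.polyfit(f[:,0],f[:,2],1).round(2))
    b=[c for c,a,kk in blobs(im,*RED,amin=3) if c[0]>400];print('tip px',b,[bayf(px2plane(m,c,z))[0].round(1) for c in b for z in(31,45)])
    print(monitor.read_state()['eef_pos'].round(1),bayf(monitor.read_state()['eef_pos']).round(1))
    return im
E
python3 - <<'E'
from h import *
im=carrier();cv2.imwrite('pics/c6.png',cv2.resize(im[150:310,290:490,::-1],None,fx=3,fy=3,interpolation=2))
E
```

```text
rim x [-91.4 -10.8] y [-155.2  155.7] ((-51.50727081298828, 6.577606201171875), (325.4312744140625, 82.8460693359375), 89.71310424804688)
floor z mean 4.1 slope [0.02 5.37]
tip px [array([439., 267.])] [array([-56.5, 145.9,  31. ]), array([-48.3, 147. ,  45. ])]
[602.7 187.7 165.3] [  3.1   2.4 165.3]
```

View pics/c6.png

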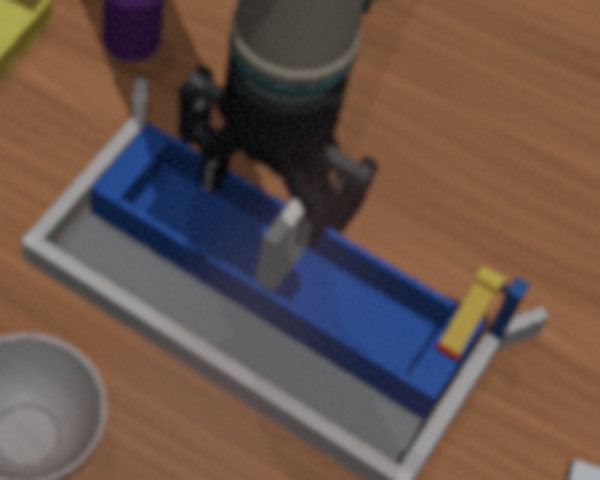

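The carrier is flat again, with its front lip about 55 mm from the stop and the catch (tip at pixel (439,267)) resting raised on the left block. Next I push low on the rear lip.

Request:
arm_command --series '[0,3.2,-0.1,0,0,0,6.4,-0.2,0,0,0,9.6,-0.2,0,0,0,12.8,-0.2,0,0,0,12.8,-0.2,1.5,0]'

```text
clock: 11.75
eef_pos: [466.6, 193.8, 143.8]
tool_rot: [-3.141, -0.0, 3.076]
force: [-1.2, -0.1, -0.0]
width: 7.3
gripper_force: 0.0
```

Request:
arm_command --series '[0,0,0,3,0,0,0,0,6,0,0,0,0,9,0,0,0,0,12,0,0,0,0,12,0]'

```text
clock: 12.17
eef_pos: [469.1, 190.9, 17.7]
tool_rot: [-3.137, -0.006, 3.07]
force: [-0.3, 0.6, 0.5]
width: 0.1
gripper_force: 0.0
```

Request:
arm_command --series '[0,0,0,-0.7,0,0,-1,0,-0.7,0,0,-2,0,-0.7,0,0,-3,0,-0.7,0,0,-4,0,-0.7,0]'

```text
clock: 12.58
eef_pos: [511.7, 190.0, 30.6]
tool_rot: [3.141, -0.0, 3.07]
force: [-5.1, 0.6, 3.1]
width: 0.4
gripper_force: 2.6
```

Request:
arm_command --series '[0,-0.8,0,0,0,0,-1.6,0,0,0,0,-2.4,0,0,0,0,-3,0,0,0,0,-3,0,0,0]'

```text
clock: 13.0
eef_pos: [543.4, 187.3, 29.5]
tool_rot: [3.141, 0.002, 3.068]
force: [0.1, -0.9, -0.4]
width: -0.1
gripper_force: 0.0
```

```bash
python3 - <<'E'
from h import *
carrier()
E
```

```text
rim x [-42.9  39.9] y [-155.6  155.7] ((-24.750503540039062, 6.3980255126953125), (127.18897247314453, 327.88250732421875), 0.8157775402069092)
floor z mean 3.7 slope [-0.06  2.83]
tip px [array([439.5, 264. ])] [array([-64. , 143.2,  31. ]), array([-55.7, 144.3,  45. ])]
[543.2 187.3  29.4] [-56.1  -2.2  29.4]
```

Request:
arm_command --series '[0,2,0,0,0,0,2,0,-4,0,0,2,0,-8,0,40,2,0,-12,0,80,2,0,-16,0]'

```text
clock: 13.47
eef_pos: [521.8, 188.8, 190.9]
tool_rot: [3.142, 0.001, 3.07]
force: [1.8, -0.0, -0.7]
width: 23.5
gripper_force: 0.0
```

Request:
arm_command --series '[85,1,-3.5,0,7,85,2,-7,0,14,85,3,-10.5,0,21,85,4,-14,0,28,85,5,-17.5,0,35]'

```text
clock: 13.88
eef_pos: [459.2, 16.2, 189.4]
tool_rot: [3.141, 0.002, 2.453]
force: [0.5, -0.3, -0.1]
width: 72.5
gripper_force: 0.0
```

```bash
python3 - <<'E'
from h import *
im=carrier();cv2.imwrite('pics/c7.png',cv2.resize(im[150:310,290:490,::-1],None,fx=3,fy=3,interpolation=2))
im,d,m=shot('top','top4.png');survey(im,m)
W=white(im,m,95,(540,660,165,205));print('plate',rect(W),W.mean(0),bayf(W.mean(0)[None].repeat(3,1)[:,:3]) if 0 else (W.mean(0)-O)@np.c_[EX,EY],len(W))
E
```

```text
rim x [-43.4  39.9] y [-155.4  155.6] ((-19.948017120361328, 6.215728759765625), (125.97258758544922, 329.0688781738281), 2.7663910388946533)
floor z mean 3.6 slope [-0.05  2.89]
tip px [] []
[455.2   7.5 188.4] [-131.1 -187.8  188.4]
red [[558.6, -357.8], [475.0, -257.5], [469.7, -352.0], [473.0, -170.6]] green [[560.3, -266.2]]
plate ((605.8926391601562, 184.8868865966797), (36.66661071777344, 79.34014129638672), 89.43443298339844) [611.95847246 185.50740582] [12.52580311  0.90528555] 142
```

View pics/c7.png

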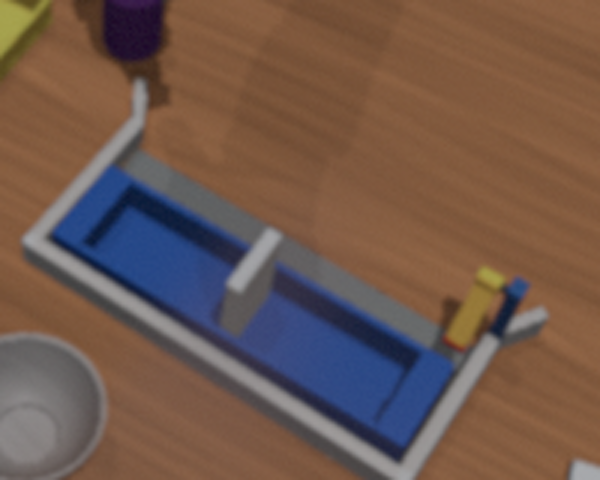

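The carrier is home. The front lip is against the stop at image left, grey mat shows behind the rear lip, and the catch tip at crop (455,342) hangs dropped behind the block. All four reds are still in the crate, so I take them one by one, starting with the nearest.

Request:
arm_command --series '[85,-2.6,-2.7,0,7,85,-5.3,-5.4,0,14,85,-7.9,-8.2,0,21,85,-10.5,-10.9,0,28,85,-13.2,-13.6,0,35]'

```text
clock: 14.4
eef_pos: [476.6, -172.5, 189.4]
tool_rot: [3.14, 0.001, 1.844]
force: [0.5, 0.0, 0.2]
width: 72.6
gripper_force: 0.0
```

Request:
arm_command --series '[85,0,0,0,7,85,0,0,2,14,85,0,0,4,15.5,85,0,0,6,15.5,85,0,0,6,15.5]'

```text
clock: 14.82
eef_pos: [474.5, -170.2, 126.4]
tool_rot: [-3.138, -0.001, 1.579]
force: [-0.7, -0.3, -0.9]
width: 72.0
gripper_force: 0.0
```

```bash
python3 - <<'E'
from h import *
s=monitor.read_state();print(s['eef_pos'].round(1),s['tool_rot'].round(3))
im,d,m=shot('scene')
for nm,c in(('red',RED),('green',GREEN)): print(nm,[px2plane(m,q,75)[0,:2].round(1).tolist() for q,a,k in blobs(im,*c,amin=60)])
s=monitor.read_state();print(s['eef_pos'].round(1),s['tool_rot'].round(3))
E
```

```text
[ 474.5 -170.2  126.4] [-3.138e+00 -1.000e-03  1.579e+00]
red [[472.9, -357.3], [480.1, -262.6], [562.9, -362.9], [475.7, -172.9]]
green [[565.5, -268.0]]
[ 475.4 -170.2  127.8] [-3.139e+00 -1.000e-03  1.580e+00]
```

Request:
arm_command --series '[85,-0.15,0,2.5,0,85,-0.15,0,5,0,85,-0.15,0,7.2,0,85,-0.15,0,8.1,0,85,-0.15,0,8.1,0]'

```text
clock: 15.28
eef_pos: [475.8, -171.9, 47.2]
tool_rot: [-3.14, -0.0, 1.579]
force: [-0.4, 0.7, -0.5]
width: 72.6
gripper_force: 0.0
```

Request:
arm_command --series '[40,0,0,0,0,40,0,0,0,0,40,0,0,0,0,40,0,0,0,0,40,0,0,0,0]'

```text
clock: 15.7
eef_pos: [477.0, -172.5, 49.5]
tool_rot: [3.139, 0.001, 1.578]
force: [-0.7, 0.0, 7.3]
width: 54.3
gripper_force: 64.1
```

Request:
arm_command --series '[40,0,0,-2.5,0,40,0,0,-5.5,0,40,0,0,-8.5,0,40,0,0,-11.5,0,40,2,0.5,-13.5,0]'

```text
clock: 16.12
eef_pos: [480.3, -156.8, 185.7]
tool_rot: [3.14, 0.004, 1.571]
force: [0.7, 0.4, -2.6]
width: 55.0
gripper_force: 64.5
```

Request:
arm_command --series '[40,3.8,0.9,0,0,40,7.6,1.8,0,0,40,11.4,2.7,0,0,40,15.2,3.6,0,0,40,19,4.5,0,0]'

```text
clock: 16.53
eef_pos: [524.5, 39.6, 183.6]
tool_rot: [3.141, 0.0, 1.577]
force: [0.8, -0.6, -1.8]
width: 54.5
gripper_force: 64.5
```

Request:
arm_command --series '[40,3.8,0.9,0,0,40,7.6,1.8,0,0,40,11.4,2.7,0,0,40,15.2,3.6,0,0,40,19,4.5,0,0]'

```text
clock: 16.95
eef_pos: [568.1, 230.0, 183.4]
tool_rot: [3.141, 0.0, 1.578]
force: [1.2, 0.5, -2.9]
width: 54.5
gripper_force: 64.5
```

Request:
arm_command --series '[40,3,1.7,0,0,40,6,3.4,1,0,40,6,3.4,3,0,40,6,3.4,5,0,40,6,3.4,5,0]'

```text
clock: 17.37
eef_pos: [598.9, 287.3, 128.8]
tool_rot: [-3.135, 0.004, 1.579]
force: [-1.3, -0.8, -3.1]
width: 54.5
gripper_force: 64.8
```

```bash
python3 - <<'E'
from h import *
shot('top');s=monitor.read_state();print(s['eef_pos'].round(1),s['tool_rot'].round(3),bayf(s['eef_pos']).round(1),s['force'].round(1))
E
```

```text
[599.9 287.2 130.8] [-3.137e+00  3.000e-03  1.578e+00] [ -6.8 101.5 130.8] [-0.5 -1.  -1.9]
```

Request:
arm_command --series '[40,0.1,0.45,1,0,40,0.1,0.45,3.5,0,40,0.1,0.45,6,0,40,0.1,0.45,7.6,0,40,0.1,0.45,8,0]'

```text
clock: 17.83
eef_pos: [607.3, 290.5, 54.9]
tool_rot: [3.139, -0.002, 1.577]
force: [-1.1, -0.0, -3.7]
width: 54.5
gripper_force: 86.1
```

Request:
arm_command --series '[40,0,0,0,0,40,0,0,0,0,40,0,0,0.2,0,40,0,0,0.2,0,40,0,0,0.2,0]'

```text
clock: 18.25
eef_pos: [606.4, 289.5, 50.9]
tool_rot: [3.141, -0.0, 1.578]
force: [0.2, -0.2, -2.0]
width: 54.5
gripper_force: 86.1
```

Request:
arm_command --series '[40,-0.2,0,0,0,40,-0.2,0,0.2,0,85,-0.2,0,0.2,0,85,-0.2,0,0.2,0,85,-0.2,0,0.2,0]'

```text
clock: 18.67
eef_pos: [606.5, 288.0, 49.2]
tool_rot: [3.141, -0.001, 1.578]
force: [-0.7, 0.6, -0.4]
width: 72.5
gripper_force: 0.0
```

Request:
arm_command --series '[85,0,0,-2,0,85,0,0,-5,0,85,0,0,-9,0,85,0,0,-13,0,85,-3,-0.7,-14,0]'

```text
clock: 19.08
eef_pos: [602.1, 267.7, 196.5]
tool_rot: [3.13, -0.013, 1.585]
force: [1.8, 2.0, 0.7]
width: 72.2
gripper_force: 0.0
```

Request:
arm_command --series '[85,-4,-0.9,0,0,85,-8,-1.8,0,0,85,-12,-2.7,0,0,85,-16,-3.6,0,0,85,-20,-4.5,0,0]'

```text
clock: 19.5
eef_pos: [555.4, 55.7, 189.4]
tool_rot: [3.14, 0.0, 1.578]
force: [0.7, -0.6, -0.8]
width: 72.4
gripper_force: 0.0
```

```bash
cat >> h.py <<'E'
def reds():
    for n,z in(('top',80),('scene',75)):
        im,d,m=shot(n)
        L=[px2plane(m,q,z)[0].round(1) for q,a,k in blobs(im,*RED,amin=60)]
        print(n,'crate',[p[:2].tolist() for p in L if p[1]<0],'bay',[bayf(p)[:2].round(1).tolist() for p in L if p[1]>0],'green',[px2plane(m,q,z)[0,:2].round(1).tolist() for q,a,k in blobs(im,*GREEN,amin=60)])
    s=monitor.read_state();print(s['clock'],s['eef_pos'].round(1),s['tool_rot'].round(3))
E
python3 - <<'E'
from h import *
reds()
carrier()
E
```

```text
top crate [[558.7, -357.8], [474.9, -257.5], [469.6, -351.9]] bay [[1.5, 97.7]] green [[560.3, -266.2]]
scene crate [[472.9, -357.3], [478.1, -261.6], [563.1, -362.8]] bay [[5.8, 99.2]] green [[565.5, -268.0]]
19.6 [554.4  47.4 188.7] [-3.139  0.007  1.566]
rim x [-39.7  40.1] y [-155.5  156.6] ((-20.796035766601562, 5.5169677734375), (129.6387481689453, 327.5339050292969), 1.5089789628982544)
floor z mean 3.9 slope [-0.07  2.86]
tip px [array([410.52620087, 266.8558952 ])] [array([-18.3,  93.4,  31. ]), array([-10.6,  95.3,  45. ])]
[555.5  52.2 189.1] [ -34.3 -136.1  189.1]
```

Request:
arm_command --series '[85,-3.8,-1,0,0,85,-7.6,-2,0,0,85,-11.4,-2.9,0,0,85,-15.2,-3.9,0,0,85,-19,-4.9,0,0]'

```text
clock: 20.07
eef_pos: [508.6, -133.1, 189.3]
tool_rot: [3.14, -0.0, 1.58]
force: [-0.1, -0.1, 0.3]
width: 72.6
gripper_force: 0.0
```

Request:
arm_command --series '[85,-3.3,-0.9,0,0,85,-6.6,-1.7,0,0,85,-9.8,-2.6,1,0,85,-12.7,-3.3,4,0,85,-12.7,-3.3,6,0]'

```text
clock: 20.48
eef_pos: [474.6, -267.1, 127.9]
tool_rot: [3.141, 0.005, 1.57]
force: [-0.5, -1.2, -0.7]
width: 72.4
gripper_force: 0.0
```

```bash
python3 - <<'E'
from h import *
reds();shot('top');print(monitor.read_state()['eef_pos'])
E
```

```text
top crate [[564.6, -355.7], [474.8, -254.9]] bay [[1.3, 97.5]] green [[560.5, -266.2]]
scene crate [[478.7, -359.4], [477.4, -261.4], [562.9, -362.9]] bay [[5.8, 99.2]] green [[565.3, -268.0]]
20.5833 [ 474.3 -259.9  126.3] [-3.137e+00 -3.000e-03  1.576e+00]
[ 476.128009   -258.65800359  128.06966894]
```

Request:
arm_command --series '[85,0,0,2.5,0,85,0,0,5,0,85,0,0,7.2,0,85,0,0,8.1,0,85,0,0,8.1,0]'

```text
clock: 21.05
eef_pos: [476.8, -258.1, 47.4]
tool_rot: [-3.141, -0.002, 1.581]
force: [-0.8, -0.7, -0.6]
width: 72.3
gripper_force: 0.0
```

Request:
arm_command --series '[40,0,0,0,0,40,0,0,0,0,40,0,0,0,0,40,0,0,0,0,40,0,0,0,0]'

```text
clock: 21.47
eef_pos: [477.6, -260.2, 49.7]
tool_rot: [3.138, 0.001, 1.578]
force: [0.6, 1.3, 6.8]
width: 54.5
gripper_force: 63.6
```

Request:
arm_command --series '[40,0,0,-2.5,0,40,0,0,-5.5,0,40,0,0,-8.5,0,40,0,0,-11.5,0,40,2,0.5,-13.5,0]'

```text
clock: 21.88
eef_pos: [480.4, -245.2, 185.9]
tool_rot: [3.139, 0.005, 1.571]
force: [0.3, -0.3, -2.2]
width: 54.3
gripper_force: 64.0
```

Request:
arm_command --series '[40,3.9,1,0,0,40,7.8,2,0,0,40,11.7,3,0,0,40,15.6,3.9,0,0,40,19.5,4.9,0,0]'

```text
clock: 22.3
eef_pos: [528.4, -43.4, 183.6]
tool_rot: [3.141, 0.0, 1.577]
force: [1.3, 0.6, -1.9]
width: 54.2
gripper_force: 64.0
```

Request:
arm_command --series '[40,3.9,1,0,0,40,7.8,2,0,0,40,11.7,3,0,0,40,15.6,3.9,0,0,40,19.5,4.9,0,0]'

```text
clock: 22.72
eef_pos: [576.1, 152.2, 183.5]
tool_rot: [3.141, 0.0, 1.578]
force: [0.8, -0.7, -1.4]
width: 54.4
gripper_force: 64.0
```

Request:
arm_command --series '[40,3.7,1.3,0,0,40,7.4,2.6,1,0,40,7.4,2.6,3,0,40,7.4,2.6,5,0,40,7.4,2.6,5,0]'

```text
clock: 23.13
eef_pos: [598.8, 223.9, 129.3]
tool_rot: [-3.135, 0.003, 1.579]
force: [-1.2, -1.1, -1.7]
width: 54.5
gripper_force: 64.2
```

```bash
python3 - <<'E'
from h import *
shot('top');shot('top');s=monitor.read_state();print(s['eef_pos'].round(1),s['tool_rot'].round(3),bayf(s['eef_pos']).round(1),s['force'].round(1))
E
```

```text
[601.2 223.8 132.7] [-3.140e+00  1.000e-03  1.577e+00] [ -1.   38.3 132.7] [-0.  -0.3 -0.6]
```

Request:
arm_command --series '[40,0,0,2,0,40,0,0,4.5,0,40,0,0,6.8,0,40,0,0,8,0,40,0,0,8.2,0]'

```text
clock: 23.65
eef_pos: [601.0, 223.4, 49.8]
tool_rot: [-3.139, 0.001, 1.577]
force: [-0.2, -0.5, -1.7]
width: 54.7
gripper_force: 64.2
```

Request:
arm_command --series '[40,0,0,0,0,40,0,0,0.15,0,85,0,0,0.15,0,85,0,0,0.15,0,85,0,0,0.15,0]'

```text
clock: 24.07
eef_pos: [602.5, 225.0, 50.6]
tool_rot: [3.139, -0.001, 1.578]
force: [-0.3, -0.1, 0.4]
width: 72.8
gripper_force: 0.0
```

Request:
arm_command --series '[85,0,0,-2,0,85,0,0,-5,0,85,0,0,-9,0,85,0,0,-13,0,85,-3,-0.7,-14,0]'

```text
clock: 24.48
eef_pos: [598.3, 204.4, 197.2]
tool_rot: [3.129, -0.012, 1.586]
force: [1.0, 1.6, 1.1]
width: 72.6
gripper_force: 0.0
```

Request:
arm_command --series '[85,-4,-0.9,0,0,85,-8,-1.8,0,0,85,-12,-2.7,0,0,85,-16,-3.6,0,0,85,-20,-4.5,0,0]'

```text
clock: 24.9
eef_pos: [550.8, -7.5, 190.2]
tool_rot: [3.14, 0.0, 1.578]
force: [0.6, -0.0, 0.1]
width: 72.6
gripper_force: 0.0
```

```bash
python3 - <<'E'
from h import *
reds();carrier()
E
```

```text
top crate [[558.7, -357.8], [469.8, -351.9]] bay [[1.5, 97.8], [-1.3, 38.8]] green [[560.3, -266.2]]
scene crate [[472.9, -357.3], [563.0, -362.7]] bay [[2.9, 38.5], [5.8, 99.2]] green [[565.5, -268.0]]
25.0 [549.5 -15.7 189.4] [-3.14   0.007  1.566]
rim x [-39.4  40.2] y [-155.   156.8] ((-24.849525451660156, 6.7472991943359375), (132.27610778808594, 325.54345703125), 0.14011777937412262)
floor z mean 4.0 slope [-0.06  3.17]
tip px [array([410.51965066, 266.85371179])] [array([-18.2,  93.4,  31. ]), array([-10.6,  95.2,  45. ])]
[550.7 -10.9 189.8] [ -34.6 -199.4  189.8]
```

Request:
arm_command --series '[85,-3.9,-0.9,0,0,85,-7.8,-1.8,0,0,85,-11.7,-2.8,0,0,85,-15.6,-3.7,0,0,85,-19.5,-4.6,0,0]'

```text
clock: 25.47
eef_pos: [507.1, -201.3, 190.1]
tool_rot: [3.14, -0.0, 1.58]
force: [1.3, 0.0, -0.4]
width: 72.6
gripper_force: 0.0
```

Request:
arm_command --series '[85,-3.9,-0.9,0,0,85,-7.8,-1.8,0,0,85,-11.7,-2.7,1,0,85,-15.5,-3.6,3,0,85,-15.5,-3.6,6,0]'

```text
clock: 25.88
eef_pos: [471.3, -366.6, 131.2]
tool_rot: [3.137, 0.01, 1.568]
force: [0.1, -1.6, 0.2]
width: 72.5
gripper_force: 0.0
```

```bash
python3 - <<'E'
from h import *
reds();shot('top');print(monitor.read_state()['eef_pos'])
E
```

```text
top crate [[558.7, -357.9], [469.9, -352.2]] bay [[1.3, 97.5], [-1.4, 38.9]] green [[560.4, -266.3]]
scene crate [[471.6, -356.2], [562.3, -362.9]] bay [[2.6, 38.5], [5.8, 99.2]] green [[565.7, -268.1]]
25.9833 [ 468.8 -356.5  125.7] [-3.136 -0.004  1.575]
[ 471.19811728 -354.96496208  127.95057771]
```

Request:
arm_command --series '[85,0,0,2.5,0,85,0,0,5,0,85,0,0,7.2,0,85,0,0,8.2,0,85,0,0,8.2,0]'

```text
clock: 26.45
eef_pos: [472.6, -354.0, 46.9]
tool_rot: [-3.141, -0.002, 1.581]
force: [0.6, -0.2, -0.7]
width: 72.5
gripper_force: 0.0
```

Request:
arm_command --series '[40,0,0,0,0,40,0,0,0,0,40,0,0,0,0,40,0,0,0,0,40,0,0,0,0]'

```text
clock: 26.87
eef_pos: [473.3, -356.4, 49.4]
tool_rot: [3.138, 0.001, 1.578]
force: [0.2, 2.4, 7.9]
width: 54.4
gripper_force: 64.1
```

Request:
arm_command --series '[40,0,0,-2.5,0,40,0,0,-5.5,0,40,0,0,-8.5,0,40,0,0,-11.5,0,40,2,0.5,-13.5,0]'

```text
clock: 27.28
eef_pos: [475.6, -341.8, 185.4]
tool_rot: [3.139, 0.006, 1.571]
force: [0.3, -1.5, -3.0]
width: 54.6
gripper_force: 64.5
```

Request:
arm_command --series '[40,3.9,1,0,0,40,7.8,2,0,0,40,11.7,3,0,0,40,15.6,3.9,0,0,40,19.5,4.9,0,0]'

```text
clock: 27.7
eef_pos: [524.0, -139.4, 183.0]
tool_rot: [3.141, 0.0, 1.577]
force: [0.3, 0.1, -3.1]
width: 54.7
gripper_force: 64.5
```

Request:
arm_command --series '[40,3.9,1,0,0,40,7.8,2,0,0,40,11.7,3,0,0,40,15.6,3.9,0,0,40,19.5,4.9,0,0]'

```text
clock: 28.12
eef_pos: [571.7, 56.2, 182.9]
tool_rot: [3.141, 0.0, 1.578]
force: [1.1, -0.9, -3.3]
width: 54.6
gripper_force: 64.5
```

Request:
arm_command --series '[40,3.5,0.9,0,0,40,7,1.8,0,0,40,9.2,2.4,2,0,40,9.2,2.4,5,0,40,9.2,2.4,5,0]'

```text
clock: 28.53
eef_pos: [595.0, 148.3, 130.4]
tool_rot: [-3.141, -0.0, 1.581]
force: [-0.5, -1.0, -1.7]
width: 54.2
gripper_force: 76.9
```

```bash
python3 - <<'E'
from h import *
shot('top');shot('top');s=monitor.read_state();print(s['eef_pos'].round(1),s['tool_rot'].round(3),bayf(s['eef_pos']).round(1),s['force'].round(1))
E
```

```text
[594.5 146.3 132.1] [-3.140e+00  1.000e-03  1.578e+00] [ -2.1 -39.5 132.1] [-0.4 -0.5 -2.2]
```

Good alignment (y' −39.5), so I place it.

Request:
arm_command --series '[40,0,0.1,2,0,40,0,0.1,4.5,0,40,0,0.1,6.8,0,40,0,0.1,8,0,40,0,0.1,8.2,0]'

```text
clock: 29.05
eef_pos: [594.6, 145.3, 48.7]
tool_rot: [-3.138, 0.001, 1.577]
force: [-0.1, -0.3, -2.7]
width: 54.5
gripper_force: 76.7
```

Request:
arm_command --series '[40,0,0,0,0,40,0,0,0.1,0,85,0,0,0.1,0,85,0,0,0.1,0,85,0,0,0.1,0]'

```text
clock: 29.47
eef_pos: [597.2, 146.9, 50.7]
tool_rot: [3.139, -0.001, 1.578]
force: [0.3, -0.5, -0.2]
width: 72.5
gripper_force: 0.0
```

Request:
arm_command --series '[85,0,0,-2,0,85,0,0,-5,0,85,0,0,-9,0,85,0,0,-13,0,85,-3,0,-14,0]'

```text
clock: 29.88
eef_pos: [599.4, 126.2, 197.2]
tool_rot: [3.129, -0.01, 1.587]
force: [1.8, 1.1, 1.1]
width: 72.6
gripper_force: 0.0
```

Request:
arm_command --series '[85,-4,-0.4,0,0,85,-8,-0.8,0,0,85,-12,-1.2,0,0,85,-16,-1.6,0,0,85,-20,-2,0,0]'

```text
clock: 30.3
eef_pos: [577.6, -85.4, 190.3]
tool_rot: [3.14, 0.001, 1.578]
force: [-0.1, 0.5, 0.0]
width: 72.5
gripper_force: 0.0
```

```bash
python3 - <<'E'
from h import *
reds();carrier()
E
```

```text
top crate [[558.7, -357.8]] bay [[1.5, 97.8], [-1.4, 38.9], [-1.3, -33.9]] green [[566.9, -280.3]]
scene crate [[562.7, -362.9]] bay [[3.6, -36.1], [3.0, 38.5], [5.9, 99.2]] green [[565.5, -268.0]]
30.4 [576.5 -94.1 189.5] [-3.141  0.007  1.565]
rim x [-39.3  39.9] y [-154.6  156.8] ((-22.27435302734375, 7.2630157470703125), (132.046142578125, 327.6424255371094), 1.3000246286392212)
floor z mean 3.9 slope [-0.07  2.97]
tip px [array([410.5536105 , 266.85995624])] [array([-18.3,  93.5,  31. ]), array([-10.6,  95.3,  45. ])]
[577.3 -89.  189.8] [  -2.5 -275.4  189.8]
```

Request:
arm_command --series '[85,-3.6,-0.2,0,0,85,-7.2,-0.4,0,0,85,-10.8,-0.6,0,0,85,-14.4,-0.8,0,0,85,-18,-1.1,0,0]'

```text
clock: 30.87
eef_pos: [568.9, -263.5, 190.2]
tool_rot: [3.14, -0.0, 1.58]
force: [0.9, 0.5, -0.7]
width: 72.5
gripper_force: 0.0
```

Request:
arm_command --series '[85,-3,-0.3,0,0,85,-6,-0.5,0,0,85,-8.5,-0.8,2,0,85,-9.7,-0.8,5,0,85,-9.7,-0.8,6,0]'

```text
clock: 31.28
eef_pos: [558.4, -363.4, 126.1]
tool_rot: [-3.138, 0.0, 1.574]
force: [-1.0, -1.2, -1.0]
width: 72.4
gripper_force: 0.0
```

```bash
python3 - <<'E'
from h import *
reds();shot('top');print(monitor.read_state()['eef_pos'])
E
```

```text
top crate [[558.6, -357.5]] bay [[1.3, 97.5], [-1.4, 38.8], [-1.5, -34.1]] green [[560.1, -266.3]]
scene crate [[561.9, -361.9]] bay [[3.4, -36.1], [3.1, 38.5], [5.8, 99.2]] green [[565.7, -268.1]]
31.3833 [ 559.8 -358.4  127.2] [-3.138 -0.004  1.579]
[ 561.45502873 -357.92236542  129.13984227]
```

Request:
arm_command --series '[85,-0.1,0,2.5,0,85,-0.1,0,5,0,85,-0.1,0,7.2,0,85,-0.1,0,8.2,0,85,-0.1,0,8.2,0]'

```text
clock: 31.85
eef_pos: [561.0, -359.2, 46.6]
tool_rot: [-3.14, -0.002, 1.58]
force: [0.6, 0.6, 0.4]
width: 72.6
gripper_force: 0.0
```

Request:
arm_command --series '[40,0,0,0,0,40,0,0,0,0,40,0,0,0,0,40,0,0,0,0,40,0,0,0,0]'

```text
clock: 32.27
eef_pos: [562.5, -361.8, 49.7]
tool_rot: [3.138, 0.001, 1.578]
force: [0.3, 1.8, 6.3]
width: 54.6
gripper_force: 64.0
```

Request:
arm_command --series '[40,0,0,-2.5,0,40,0,0,-5.5,0,40,0,0,-8.5,0,40,0,0,-11.5,0,40,2,0,-13.5,0]'

```text
clock: 32.68
eef_pos: [560.4, -347.6, 185.6]
tool_rot: [3.138, 0.006, 1.571]
force: [0.2, -1.2, -1.8]
width: 54.2
gripper_force: 64.1
```

Request:
arm_command --series '[40,3.9,0.3,0,0,40,7.8,0.6,0,0,40,11.7,0.9,0,0,40,15.6,1.2,0,0,40,19.5,1.5,0,0]'

```text
clock: 33.1
eef_pos: [573.9, -145.1, 183.0]
tool_rot: [3.141, 0.0, 1.577]
force: [1.8, -0.2, -2.4]
width: 54.3
gripper_force: 64.1
```

Request:
arm_command --series '[40,3.9,0.3,0,0,40,7.8,0.6,0,0,40,11.7,0.9,0,0,40,15.6,1.2,0,0,40,19.5,1.5,0,0]'

```text
clock: 33.52
eef_pos: [587.6, 50.2, 182.9]
tool_rot: [3.141, 0.0, 1.578]
force: [0.7, 0.6, -2.5]
width: 54.8
gripper_force: 64.1
```

Request:
arm_command --series '[40,2,0.2,0,0,40,3.5,0.3,0,0,40,3.5,0.3,2,0,40,3.5,0.3,5,0,40,3.5,0.3,5,0]'

```text
clock: 33.93
eef_pos: [587.1, 82.7, 128.3]
tool_rot: [-3.133, 0.002, 1.579]
force: [-1.4, -0.6, -2.5]
width: 54.4
gripper_force: 64.3
```

```bash
python3 - <<'E'
from h import *
shot('top');shot('top');s=monitor.read_state();print(s['eef_pos'].round(1),s['tool_rot'].round(3),bayf(s['eef_pos']).round(1),s['force'].round(1))
E
```

```text
[589.8  83.1 132.1] [-3.139e+00  1.000e-03  1.578e+00] [  -2.3 -102.8  132.1] [ 0.6  0.1 -1.2]
```

Request:
arm_command --series '[40,0,0.1,2,0,40,0,0.1,4.5,0,40,0,0.1,6.8,0,40,0,0.1,8,0,40,0,0.1,8.2,0]'

```text
clock: 34.45
eef_pos: [591.0, 83.0, 49.5]
tool_rot: [-3.14, 0.001, 1.577]
force: [-0.3, -0.4, -2.0]
width: 54.5
gripper_force: 64.3
```

Request:
arm_command --series '[40,0,0,0,0,40,0,0,0.1,0,85,0,0,0.1,0,85,0,0,0.1,0,85,0,0,0.1,0]'

```text
clock: 34.87
eef_pos: [592.6, 83.7, 50.6]
tool_rot: [3.139, -0.0, 1.578]
force: [0.3, -0.4, -0.2]
width: 72.5
gripper_force: 0.0
```

Request:
arm_command --series '[85,0,0,-2,0,85,0,0,-5,0,85,0,0,-9,0,85,0,0,-13,0,85,-3,0,-14,0]'

```text
clock: 35.28
eef_pos: [595.3, 62.6, 196.9]
tool_rot: [3.129, -0.008, 1.587]
force: [1.3, 1.9, 0.0]
width: 72.6
gripper_force: 0.0
```

Request:
arm_command --series '[85,-3.5,-0.6,0,0,85,-7,-1.2,0,0,85,-10.5,-1.8,0,0,85,-12,-2,0,0,85,-12,-2,0,0]'

```text
clock: 35.7
eef_pos: [571.8, -73.0, 189.7]
tool_rot: [-3.141, 0.004, 1.57]
force: [0.9, -0.1, 0.5]
width: 72.8
gripper_force: 0.0
```

```bash
python3 - <<'E'
from h import *
reds();im=carrier()
cv2.imwrite('pics/c8.png',cv2.resize(im[90:310,150:490,::-1],None,fx=2.3,fy=2.3,interpolation=2))
E
```

```text
top crate [] bay [[1.4, 97.8], [-1.4, 38.9], [-1.3, -34.1], [-1.8, -101.8]] green [[561.8, -269.0]]
scene crate [] bay [[2.8, -101.1], [3.5, -36.0], [3.1, 38.4], [5.9, 99.3]] green [[565.5, -268.0]]
35.8 [572.8 -66.9 189.9] [ 3.141 -0.     1.576]
rim x [-39.8  40.1] y [-154.9  156.9] ((-17.432056427001953, 7.2892913818359375), (129.8052978515625, 330.8106384277344), 2.683663845062256)
floor z mean 3.9 slope [-0.09  3.71]
tip px [array([410.52620087, 266.8558952 ])] [array([-18.3,  93.4,  31. ]), array([-10.6,  95.3,  45. ])]
[573.  -65.4 189.9] [  -8.4 -252.1  189.9]
```

View pics/c8.png

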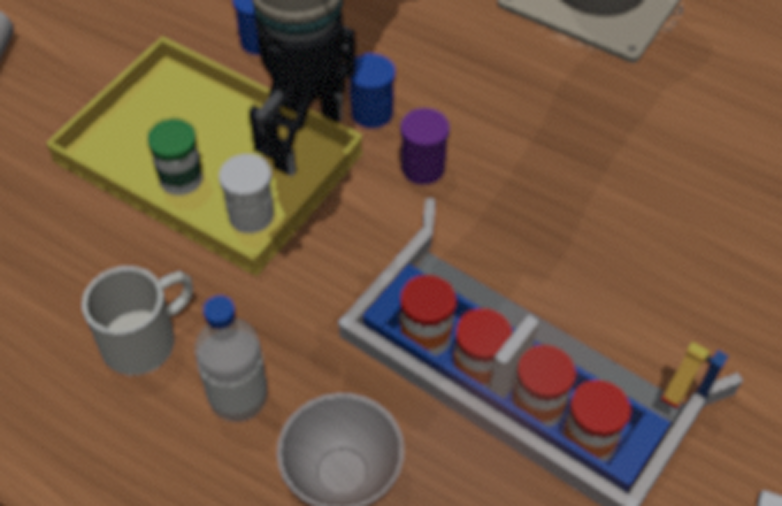

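All four red tubs stand upright on the docked carrier's floor, two on each side of the plate. The catch is down behind the left block, and the green and white tubs stand in the crate. The bystanders are in place and the gripper is clear in the air.

```bash
python3 - <<'E'
from h import *
print(workorder.finish_job(), monitor.read_state()['clock'])
E
```

```text
the job is handed in; nothing more can be done
the job is handed in; nothing more can be done
```

The job is handed in: the empty is in the crate, the carrier is docked with the catch down behind it, and all four red tubs stand on its floor. On the first push the carrier tipped nose-down under the catch, so I let it drop flat and pushed it home from its rear lip.

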